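# Close the specimen moulds and send them down the drying rack

### The job

The casting moulds for the specimen blocks have come apart: put every lid that is on the bench back, flush, on the one base whose two lugs fit its notches (a base whose lid is not here is no part of the job). Take the slide box off the sloped rack and stand it upright on the bench before any mould goes there; then set each closed mould lengthwise on the upper part of the rack and let it go, so that it slides down by itself to rest squarely against the stop, with its lid still on. Do not carry or hold a mould down at the stop, and do not disturb the jar or the dish.

Things in the scene. Friction and masses are not known exactly. Their poses are not given: they have to be found in the camera images.
- base_a_mid (a point): Centre (12 mm up) of mould base A: aluminium block 100 (x) x 54 (y) x 24 mm (z up), 0.3 kg, dark cavity along its top. Two steel lugs, 18 (x) x 10 (y) x 9 mm high, stand on top: one centred at x = -26, y = +19 mm, one at x = 0, y = -19 mm. Grip it across its 54 mm width, also with its narrower lid on (62 mm high in all).
- base_b_mid (a point): Centre (12 mm up) of mould base B: aluminium block 100 (x) x 54 (y) x 24 mm (z up), 0.3 kg, dark cavity along its top. Two steel lugs, 18 (x) x 10 (y) x 9 mm high, stand on top: one centred at x = 26, y = +19 mm, one at x = 0, y = -19 mm. Grip it across its 54 mm width, also with its narrower lid on (62 mm high in all).
- base_c_mid (a point): Centre (12 mm up) of mould base C: aluminium block 100 (x) x 54 (y) x 24 mm (z up), 0.3 kg, dark cavity along its top. Two steel lugs, 18 (x) x 10 (y) x 9 mm high, stand on top: one centred at x = 26, y = +19 mm, one at x = 26, y = -19 mm. Grip it across its 54 mm width, also with its narrower lid on (62 mm high in all).
- lid_p_mid (a point): Centre (19 mm up) of mould lid P, or None if absent: cream plate 94 (x) x 48 (y) x 10 mm, 0.09 kg; on it a black grip bar 56 (x) x 14 (y) x 28 mm. Notches 23 mm long, 12.5 mm deep, in the +y edge at x = 26, in the -y edge at x = 26 mm. On its own base, x axes alike, it drops flat over the lugs (2.5 mm play each way), 31 mm centre to centre; else it stands on the lugs.
- lid_q_mid (a point): Centre (19 mm up) of mould lid Q, or None if absent: cream plate 94 (x) x 48 (y) x 10 mm, 0.09 kg; on it a black grip bar 56 (x) x 14 (y) x 28 mm. Notches 23 mm long, 12.5 mm deep, in the +y edge at x = -26, in the -y edge at x = 0 mm. On its own base, x axes alike, it drops flat over the lugs (2.5 mm play each way), 31 mm centre to centre; else it stands on the lugs.
- lid_r_mid (a point): Centre (19 mm up) of mould lid R, or None if absent: cream plate 94 (x) x 48 (y) x 10 mm, 0.09 kg; on it a black grip bar 56 (x) x 14 (y) x 28 mm. Notches 23 mm long, 12.5 mm deep, in the +y edge at x = 26, in the -y edge at x = 0 mm. On its own base, x axes alike, it drops flat over the lugs (2.5 mm play each way), 31 mm centre to centre; else it stands on the lugs.
- deck: Sloped deck of the rack, fixed, slippery white board 304 (y) x 200 mm (x), tilted 0.35 rad. Origin on its surface at the middle of its foot, 30 mm above the bench; x uphill, y across, z square to the surface. The stop, a polished steel bar 16 mm high across the foot, has its face at x = 0; side rims 6 mm high. A mould let go slides down until its base's centre is at x = 50, z = 12 mm.
- slide_box_mid (a point): Centre (half-way up) of a closed blue slide storage box 44 (x) x 110 (y) x 56 mm (z up), 0.16 kg. It starts standing on the deck against the stop, its axes along the deck's. Grip it across its 44 mm width, in the upper half to clear the stop.
- jar: Bystander: small glass jar with white cap, 48 mm wide, 60 mm high, standing on the bench beyond the work; origin at the centre of its underside.
- dish: Bystander: white dish 90 mm wide, 22 mm high; origin at the centre of its underside.
There are look-alikes about, which are no part of the job. Leave any brown or green look-alike of the part that bears lid_q_mid alone.

How it is judged:
By the outcome, as a careful person would: the job done as asked, in the order asked, and still so for the second after the job is handed in, with the robot touching nothing.
Of lid_p, lid_q, lid_r only 2 to 3 are there at a start; the rules pass over those that are not, and their reading is None.
At some moment in a run one of base_a, base_b, base_c, lid_p, lid_q, lid_r may be knocked a few centimetres aside while the robot is not near it.
It also fails if it takes over 210 s, if anything falls off the work surface, if the arm or the gripper's body presses on something with over 40 N, if the wrist force passes 120 N, or if a joint passes its speed limit or range.

### The arm

A 6-joint arm with a two-finger parallel gripper is mounted at the origin on the work surface. World frame = base frame: x ahead of the robot, y to its left, z up, the work surface at z = 0. Lengths are in m, angles in degrees, forces in N, time in s.
With the tool pointing down it reaches from about 0.25 to 0.8 m from the base axis. Payload 8.5 kg.
Tool frame: the origin (TCP) lies at the very end of the fingers, on their centre line; the grasp point (between the pads) lies 19 mm behind it; z points along the fingers, y is the direction in which the jaws open and shut (so a half turn about z gives the same grasp; the last joint's range is limited). The gripper opens to 85 mm and grips with 20 to 120 N. Pads are 22 mm wide; open, the fingers measure 114 mm over their backs; the gripper's body (76 mm by 85 mm) begins 54 mm behind the grasp point. The pads swing forward as they close: fully open they stand 13 mm farther back than shut.
Start: joints at [-76.547, 13.648, -0.773, 75.585, 0, 90], TCP at [0.122, -0.511, 0.231] pointing down, gripper open.
Joint ranges: [-152.45, 152.45], [-59.26, 108.67], [-65.41, 83.53], [-104.44, 129.93], [-82.83, 76.93], [-180, 180]. Speed limits (degrees/s): [127.2, 127.2, 159.86, 180, 180, 180].

### API

Orientations are given as [roll, pitch, yaw] about the fixed x, y, z axes, in that order (R = Rz(yaw) Ry(pitch) Rx(roll)).
In Python, from station import bot, kinematics, cams, order gives the robot as it stands. The module is installed in compiled form; this text tells all that it offers. Calls block until the motion is done:
- bot.move_to(position, orientation): joint-space move of the TCP to a pose.
- bot.servo_line(position, attitude=None, rate=0.15, contact_N=None): straight line of the TCP; attitude=None keeps the orientation; rate is the mean speed in m/s. With contact_N (N) it stops when the force on the tool has changed by that much, and returns True; else False.
- bot.move_j(angles): joint-space move.
- bot.gripper_to(opening): finger opening in m; the grip force is fixed at half the most; returns when the fingers have stopped.
- bot.wait(seconds).
- kinematics.inverse_kinematics(position, orientation): joint angles nearest the present ones, or None.
- cams.grab_frame(name): name is "scene" or "top" or "wrist"; returns (picture, depth): 384x512x3 uint8, blue, green, red; 384x512 float32, m along the optical axis (not along the pixel's ray), 0 where there is no reading.
- cams.camera_info(name): a dict with "fovy" (degrees; the focal length in pixels is half the picture's height over the tangent of half this angle, whatever the lens; pixels are square), "cx", "cy" (the principal point, pixels), "dist" ([k1, k2, p1, p2, k3] as OpenCV has them; the pictures are not rectified), "R" (3x3) and "t" (3): a world point X has camera coordinates R X + t. Camera axes: x right, y down, z forward; pixel columns grow to the right and rows downward; lengths in m; the calibration is good to about 2 mm. A picture is of the moment at which its call begins: read the wrist's pose just before it. camera_info takes no time and is no camera call; for the wrist camera it gives the pose at the moment of the call.
A pose or a line that the arm cannot do raises bot.PlanningError and nothing moves.
- order.close_job(): hands the job in, once; it reports no verdict.
Trained networks look in the newest picture that a camera, given by its name, has taken for a name from the list of things; names that differ only in an ending like _2 or _b are one class to them, and where a whole thing is asked for, a point or a joint stands for the part that bears it (a point fixed in the world has none). Each returns a list of dicts, best first, with "score" (0 to 1); they miss things now and then, are a little off and sometimes report something else, mostly with a low value. They report only what shows in the picture. A call takes as long as a camera call. They do not tell look-alikes from the thing itself.
- cams.outline_of(camera, label): "region" (384x512 bool, what is visible of it).
- cams.pinpoint(camera, label): "at" ([x, y, z] in m, in world coordinates, good to about 4 mm: a listed point, or the origin of a listed thing).
Readings, each from a call of its own:
- bot.current_clock(): time.
- bot.current_joint_positions(): joint angles.
- bot.current_joint_vel(): joint speeds.
- bot.current_joint_efforts(): joint torques, N m.
- bot.current_tcp_pos(): TCP position.
- bot.current_tool_rot(): TCP orientation.
- bot.current_wrist_force(): force on the tool from outside, world axes, zero at the start.
- bot.current_ft_torque(): the same for the moment, N m.
- bot.current_width(): finger opening in m.
Only numpy, scipy, OpenCV 4.12 (cv2) and the standard library are available. Lean on these libraries where they do the work, as an engineer would, in place of code of your own. Each camera call takes 0.05 s, during which the arm holds its last target.

## Working session

There is one attempt and no reset: what is moved stays moved. The work goes in short steps, each a Python script; the robot and the scene stay as the last script left them, time stands still between calls to the robot, and variables do not carry over. Pictures are saved under pics/ and viewed, and the job is handed in when it is done.

```bash
ls; mkdir -p pics; python3 - <<'E'
from station import bot,cams,kinematics
import cv2,numpy as np
print(bot.current_clock())
for n in("scene","top","wrist"):
    im,d=cams.grab_frame(n); cv2.imwrite(f"pics/{n}0.png",im); np.savez(f"{n}0.npz",im=im,d=d)
    i=cams.camera_info(n); print(n,i)
print(bot.current_clock())
E
```

```text
pics
0.0
scene {'fovy': 55.6523220751615, 'cx': 257.8608303144319, 'cy': 193.12687279594894, 'dist': array([-0.04330116,  0.        ,  0.        ,  0.        ,  0.        ]), 'R': array([[-0.30505224,  0.95226154, -0.01187797],
       [ 0.75286406,  0.23350055, -0.61536429],
       [-0.58321423, -0.19666075, -0.78815335]]), 't': array([ 0.22184102, -0.32838888,  1.51550758])}
top {'fovy': 53.079304795841836, 'cx': 256.4712941969864, 'cy': 191.96074131673916, 'dist': array([-0.0415024,  0.       ,  0.       ,  0.       ,  0.       ]), 'R': array([[-0.01698548, -0.9998465 , -0.00429735],
       [-0.99747325,  0.01724138, -0.06891921],
       [ 0.06898272,  0.00311587, -0.99761299]]), 't': array([-0.06153201,  0.50374491,  1.04248991])}
wrist {'fovy': 64.59700147789557, 'cx': 255.2366371508776, 'cy': 192.92197850175396, 'dist': array([0.0065746, 0.       , 0.       , 0.       , 0.       ]), 'R': array([[ 0.23247126, -0.97260035, -0.00238268],
       [-0.92190746, -0.2211339 ,  0.31809815],
       [-0.30990927, -0.07175207, -0.94805479]]), 't': array([-0.52425676, -0.04114791,  0.38206774])}
0.15
```

View pics/scene0.png

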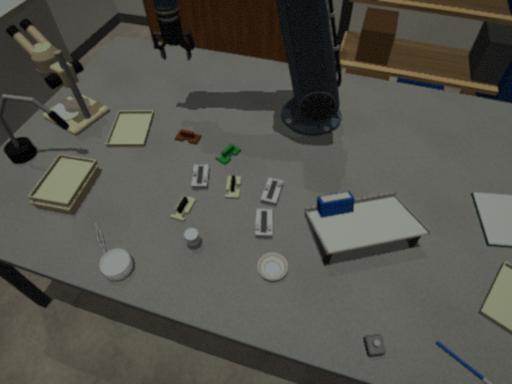

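View pics/top0.png

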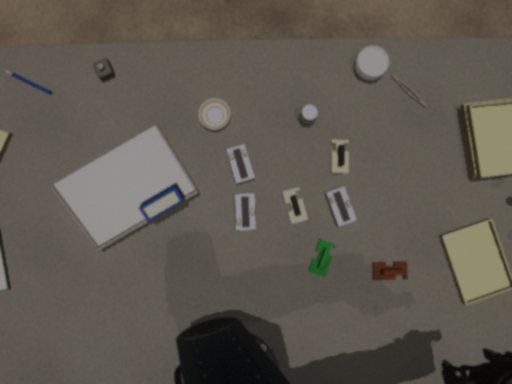

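View pics/wrist0.png

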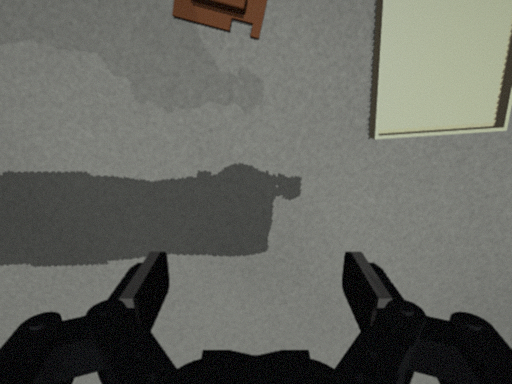

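Top view: cream lids at (295,205) and (340,155). Bases at (240,163), (245,212) and (341,206). Blue box at (161,203) on the rack, dish at (214,114), jar at (309,115). The green (322,257) and brown (390,270) lids are look-alikes. Next I'll enlarge the area and run the detectors.

```bash
cat > h.py <<'E'
from station import bot,cams,kinematics,order
import cv2,numpy as np
from scipy.spatial.transform import Rotation as Rot
def grab(n,save=None):
    info=cams.camera_info(n); im,d=cams.grab_frame(n)
    if save: cv2.imwrite(f"pics/{save}.png",im); np.savez(f"{save}.npz",im=im,d=d,R=info['R'],t=info['t'])
    return im,d,info
def K(i):
    f=192/np.tan(np.radians(i['fovy']/2)); return np.array([[f,0,i['cx']],[0,f,i['cy']],[0,0,1.]])
def world(i,d):
    """HxWx3 world points"""
    h,w=d.shape; u,v=np.meshgrid(np.arange(w),np.arange(h))
    p=cv2.undistortPoints(np.stack([u,v],-1).reshape(-1,1,2).astype(float),K(i),i['dist']).reshape(h,w,2)
    c=np.concatenate([p*d[...,None],d[...,None]],-1)
    X=(c-i['t'])@i['R']; X[d<=0]=np.nan
    return X
def proj(i,P):
    P=np.atleast_2d(np.asarray(P,float))
    return cv2.projectPoints(P.reshape(-1,1,3),cv2.Rodrigues(i['R'])[0],i['t'],K(i),i['dist'])[0].reshape(-1,2)
def ortho(i,im,z,c,half,px):
    """rectified bird view of plane z: center c, half size m, px per m; up=+x, left=+y"""
    n=int(2*half*px); r,q=np.meshgrid(np.arange(n),np.arange(n),indexing='ij')
    X=np.stack([c[0]+half-r/px,c[1]+half-q/px,np.full(r.shape,z)],-1)
    uv=proj(i,X.reshape(-1,3)).reshape(n,n,2).astype(np.float32)
    return cv2.remap(im,uv[...,0],uv[...,1],cv2.INTER_LINEAR)
E
python3 - <<'E'
from h import *
im,d,i=grab("top","top1")
c=im[120:300,130:420]; cv2.imwrite("pics/topz.png",cv2.resize(c,None,fx=2.7,fy=2.7,interpolation=cv2.INTER_CUBIC))
for n in["base_a_mid","base_b_mid","base_c_mid","lid_p_mid","lid_q_mid","lid_r_mid","slide_box_mid","deck","jar","dish"]:
    for r in cams.pinpoint("top",n): print(n,round(r['score'],2),np.round(r['at'],3),proj(i,r['at']).round(0))
print(bot.current_clock())
E
```

```text
base_a_mid 0.83 [ 0.444 -0.038  0.015] [[245. 214.]]
base_b_mid 0.65 [ 0.459 -0.301  0.011] [[340. 206.]]
base_c_mid 0.62 [ 0.579 -0.032  0.01 ] [[242. 165.]]
lid_p_mid 0.65 [ 0.599 -0.305  0.018] [[340. 156.]]
lid_q_mid 0.97 [ 0.278 -0.432  0.02 ] [[390. 272.]]
lid_q_mid 0.89 [ 0.463 -0.178  0.022] [[296. 206.]]
lid_q_mid 0.61 [ 0.317 -0.253  0.022] [[325. 259.]]
slide_box_mid 0.87 [0.472 0.18  0.061] [[162. 204.]]
deck 0.67 [0.434 0.23  0.03 ] [[147. 219.]]
jar 0.57 [ 0.712 -0.218  0.001] [[307. 118.]]
dish 0.59 [ 0.724  0.046 -0.003] [[215. 116.]]
0.7
```

View pics/topz.png

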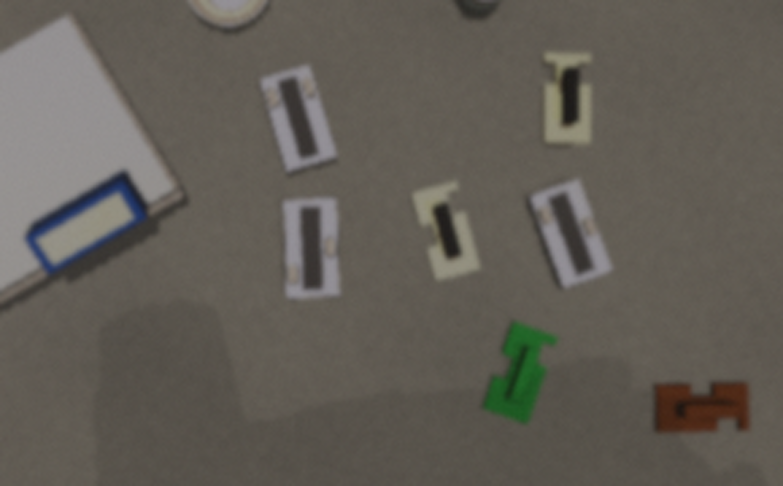

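In the enlarged top crop, with up = +x and left = +y:
- **Base (245,214):** lugs at lower left and mid right, so it is A with x up.
- **Base (340,206):** lugs at upper left and mid right, so it is B.
- **Base (242,165):** both lugs at the far end, so it is C.
- **Lid (340,156):** both notches at the far end, so it is P, which fits C.
- **Lid (296,206):** notches at far right and mid left, so it is Q turned by 180°, which fits A.

I'll measure the deck and box by depth, then take a close wrist view to confirm.

```bash
python3 - <<'E'
from h import *
i=cams.camera_info("top"); z=np.load("top1.npz"); X=world(i,z['d']); im=z['im'].astype(int)
m=(im.min(-1)>115); n,l,s,c=cv2.connectedComponentsWithStats(m.astype(np.uint8)); 
best=[k for k in range(1,n) if s[k][4]>1000]; print([(k,s[k],c[k]) for k in best])
print(im[180,120], im[60,200])
# plane of deck
reg=np.zeros(m.shape,np.uint8); 
P=X[150:215,90:145].reshape(-1,3); P=P[np.isfinite(P).all(1)]
for _ in range(3):
    A=np.c_[P[:,:2],np.ones(len(P))]; co,*_=np.linalg.lstsq(A,P[:,2],rcond=None); r=P[:,2]-A@co; P=P[abs(r)<2*r.std()+1e-4]
g=co[:2]; print("slope",np.degrees(np.arctan(np.hypot(*g))),"az",np.degrees(np.arctan2(g[1],g[0])),r.std(),co)
on=abs(X[...,2]-(X[...,0]*co[0]+X[...,1]*co[1]+co[2]))<0.006
roi=np.zeros_like(on); roi[110:260,40:210]=1; on&=roi&(X[...,2]>0.02)
n,l,s,c=cv2.connectedComponentsWithStats(on.astype(np.uint8)); k=1+np.argmax(s[1:,4]); Q=X[l==k]
az=np.arctan2(g[1],g[0]); 
nn=np.array([-co[0],-co[1],1]);nn/=np.linalg.norm(nn)
ex=np.array([np.cos(az),np.sin(az),0]);ex[2]=g@ex[:2];ex/=np.linalg.norm(ex); ey=np.cross(nn,ex)
a=Q@ex;b=Q@ey; print("x",np.percentile(a,[0,.5,1,99,99.5,100]),"y",np.percentile(b,[0,.5,1,99,99.5,100]))
# height 0.03 on plane: origin
yc=(np.percentile(b,.5)+np.percentile(b,99.5))/2
# point on plane with z=.03 , ey coordinate yc
o=np.linalg.solve(np.array([[-co[0],-co[1],1],ey,[0,0,1]]),[co[2],yc,.03]);print("origin",o,"xcoord",o@ex)
minr=cv2.minAreaRect(np.c_[a,b].astype(np.float32)); print(minr)
# bench check
B=X[300:330,20:120].reshape(-1,3);print("bench",np.nanmean(B[:,2]),np.nanstd(B[:,2]))
# wrist cam in tool
w=cams.camera_info("wrist"); p=np.array(bot.current_tcp_pos()); T=Rot.from_euler('xyz',bot.current_tool_rot(),degrees=True).as_matrix(); print(bot.current_tool_rot())
C=-w['R'].T@w['t']; print("cam pos in tool",T.T@(C-p)); print("cam axes in tool\n",(T.T@w['R'].T).round(3))
E
```

```text
[(8, array([  54,  126,  140,  119, 7925], dtype=int32), array([121.53476341, 184.19041009]))]
[146 145 149] [85 93 99]
slope 20.242300429552923 az 28.690696003491677 0.002053210439619783 [ 0.32349115  0.17703796 -0.15173561]
x [0.4724072  0.47482376 0.47665678 0.6718904  0.67304585 0.67576748] y [-0.16595743 -0.16261001 -0.16055005  0.14655819  0.14865051  0.1526804 ]
origin [0.43566433 0.23047068 0.03      ] xcoord 0.4727619831009445
((0.5742250680923462, -0.005947545170783997), (0.19990845024585724, 0.31811943650245667), 0.8556032776832581)
bench 0.0005794238188194321 0.001998402024640485
[-1.79996376e+02 -1.02609603e-03  1.34519935e+01]
cam pos in tool [ 0.08242803  0.00032024 -0.14324693]
cam axes in tool
 [[-0.    -0.948 -0.318]
 [ 1.     0.    -0.001]
 [ 0.001 -0.318  0.948]]
```

```bash
cat >> h.py <<'E'
TILT=0.35; AZ=np.radians(28.9); O=np.array([0.4355,0.2303,0.030])
ex=np.array([np.cos(TILT)*np.cos(AZ),np.cos(TILT)*np.sin(AZ),np.sin(TILT)])
ey=np.array([-np.sin(AZ),np.cos(AZ),0]); en=np.cross(ex,ey)
D=np.c_[ex,ey,en]
def deckp(x,y,z): return (O+D@np.array([x,y,z])).tolist()
def rpy(x,y,z): return Rot.from_matrix(np.c_[x,y,z]).as_euler('xyz',degrees=True).tolist()
def down(yaw): return [180.,0.,float(yaw)]
def try_ik(p,o):
    q=kinematics.inverse_kinematics(list(map(float,p)),o); return None if q is None else np.round(q,1)
E
python3 - <<'E'
from h import *
i=cams.camera_info("top"); z=np.load("top1.npz"); X=world(i,z['d']); im=z['im'].astype(int)
m=np.zeros((384,512),bool); m[175:225,130:195]=1
L=(X-O)@D
mm=m&(L[...,2]>0.045)&(L[...,2]<.07)&(L[...,0]<.06)
P=L[mm]; print(len(P),P.min(0),P.max(0),np.median(P,0)); print(cv2.minAreaRect(P[:,:2].astype(np.float32)))
o1=rpy(ey,ex,-en); o2=rpy(-ey,-ex,-en); 
for o in(o1,o2):
    print(o,try_ik(deckp(.022,-.062,.12),o),try_ik(deckp(.022,-.062,.025),o))
for y in(119,-61): print(y,try_ik([.24,.2,.12],down(y)),try_ik([.24,.2,.025],down(y)))
for y in(-.07,.07):
  for o in(rpy(-ex,ey,-en),rpy(ex,-ey,-en)): print(y,try_ik(deckp(.14,y,.08),o),try_ik(deckp(.14,y,.0),o))
E
```

```text
751 [ 0.0034139  -0.12110992  0.04503043] [ 0.0482564  -0.00965014  0.06151497] [ 0.02676928 -0.06619598  0.05576588]
((0.025796856731176376, -0.06537531316280365), (0.044643767178058624, 0.11147504299879074), 0.20938821136951447)
[159.9464771704212, 1.2722218725854067e-14, 118.9] [ 18.   -1.7 -35.3  36.7   3.7  79.7] [ 18.8   8.  -40.9  21.3   3.4  80.5]
[-159.9464771704212, -1.2722218725854067e-14, -61.09999999999999] [  18.    -1.7  -35.3   36.7    3.7 -100.3] [ 18.8   8.  -40.9  21.3   3.4 -99.5]
119 [ 39.8  -3.  -37.   56.    0.  100.8] [ 39.8   4.7 -46.9  38.4   0.  100.8]
-61 [ 39.8  -3.  -37.   56.    0.  -79.2] [ 39.8   4.7 -46.9  38.4   0.  -79.2]
-0.07 [ 19.8  10.1 -21.6  38.5   3.1  -8.6] [ 20.3  16.9 -25.   28.2   3.   -8.1]
-0.07 [ 19.8  10.1 -21.6  38.5   3.1 171.4] [ 20.3  16.9 -25.   28.2   3.  171.9]
0.07 [ 36.    9.8 -21.9  38.3  -2.4   6.7] [ 35.6  16.7 -25.4  28.   -2.3   6.3]
0.07 [  36.     9.8  -21.9   38.3   -2.4 -173.3] [  35.6   16.7  -25.4   28.    -2.3 -173.7]
```

```bash
python3 - <<'E'
from h import *
o=rpy(ey,ex,-en)
bot.gripper_to(0.08)
bot.move_to(deckp(.025,-.065,.13),o)
bot.servo_line(deckp(.025,-.065,.026),rate=.12)
print(bot.current_wrist_force())
bot.gripper_to(0.03); print(bot.current_width(),bot.current_wrist_force())
bot.servo_line(deckp(.025,-.065,.13),rate=.15)
print(bot.current_width(),bot.current_wrist_force())
bot.move_to([.24,.2,.13],down(118.9))
bot.servo_line([.24,.2,.045],rate=.15)
print(bot.servo_line([.24,.2,.015],rate=.03,contact_N=4),bot.current_tcp_pos(),bot.current_wrist_force())
grab("scene","s1"); print(bot.current_clock())
E
```

```text
[-0.22442083  0.80790464 -0.05016723]
0.04310340138395639 [-2.81002837 -1.45512931  6.90380007]
0.043090162627427445 [-0.08455049  0.66725256 -2.31324723]
True [0.23995868 0.20007433 0.02628446] [1.36885285 1.3335423  0.60883475]
8.1333
```

View pics/s1.png

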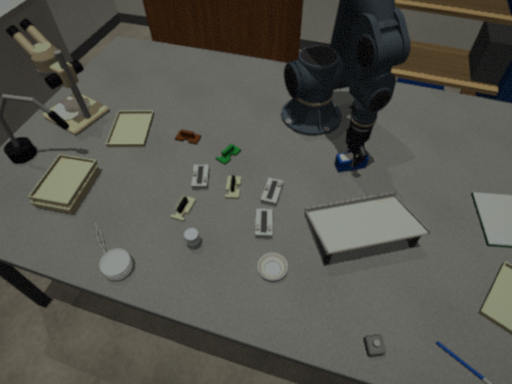

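The rack is empty and the box is standing on the bench at (352,160). I'll release it and take the wrist survey.

```bash
python3 - <<'E'
from h import *
bot.gripper_to(0.07); bot.servo_line([.24,.2,.14],rate=.2)
# survey: camera at tool +x; yaw 0 -> camera 82mm further +x
bot.move_to([.47,-.15,.27],down(0)); 
im,d,i=grab("wrist","w1"); X=world(i,d)
o=ortho(i,im,.03,(.52,-.16),.2,1500); cv2.imwrite("pics/w1o.png",o)
print(bot.current_clock(), np.nanmedian(X[200:300,100:200,2]))
E
```

```text
10.8917 0.0012456756976252689
```

View pics/w1.png

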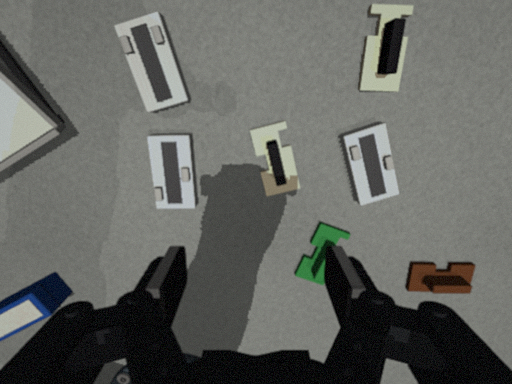

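View pics/w1o.png

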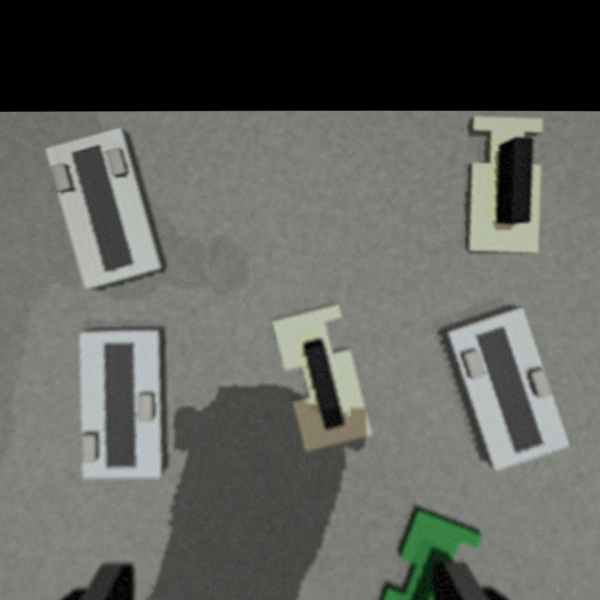

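The survey view w1 confirms it:
- **Lid Q:** (275,158), cream, notches at far right and mid left. It fits base A at (172,172), once turned about 180°.
- **Lid P:** (388,48), goes on base C at (152,62).
- **Base B:** (372,165), has no lid on the bench.

Now precise poses from a closer view.

```bash
cat >> h.py <<'E'
def rectfit(i,im,c,kind,half=.085,px=2000,save=None,h0=None):
    """kind base/lid: fit rectangle in ortho; returns centre xy, yaw(deg of long axis, in (-90,90]), dims"""
    z=.024 if kind=='base' else .010
    if h0 is not None: z+=h0
    o=ortho(i,im,z,c,half,px); f=o.astype(int); b,g,r=f[...,0],f[...,1],f[...,2]
    if kind=='base': 
        m=(cv2.GaussianBlur(o,(0,0),3).min(-1)>120)
    else: m=((r-b)>0.10*r)&(r>60)&(abs(r-g)<0.3*r)
    m=m.astype(np.uint8); m=cv2.morphologyEx(m,cv2.MORPH_OPEN,np.ones((7,7)))
    n,l,s,cc=cv2.connectedComponentsWithStats(m); 
    if n<2: return None
    # keep comps big, near centre
    N=o.shape[0]/2; keep=[k for k in range(1,n) if s[k,4]>600 and np.hypot(*(cc[k]-N))<.05*px]
    M=np.isin(l,keep)
    ys,xs=np.nonzero(M); (cx,cy),(w,h),a=cv2.minAreaRect(np.c_[xs,ys].astype(np.float32))
    box=cv2.boxPoints(((cx,cy),(w,h),a)); 
    e=[box[1]-box[0],box[2]-box[1]]; L=max(e,key=lambda v:np.hypot(*v)); dx,dy=-L[1],-L[0]
    if dx<0: dx,dy=-dx,-dy
    if save:
        v=o.copy(); cv2.polylines(v,[box.astype(np.int32)],True,(0,0,255),1); v[M]=v[M]//2+np.array([0,60,0],np.uint8); cv2.imwrite(f"pics/{save}.png",np.hstack([o,v]))
    return np.array([c[0]+half-cy/px,c[1]+half-cx/px]),np.degrees(np.arctan2(dy,dx)),(max(w,h)/px,min(w,h)/px)
E
python3 - <<'E'
from h import *
bot.move_to([.40,-.105,.19],down(0)); 
im,d,i=grab("wrist","w2"); print(bot.current_clock())
print("Q",rectfit(i,im,(.463,-.178),'lid',save='q2'))
print("A",rectfit(i,im,(.444,-.038),'base',save='a2'))
z=np.load("w1.npz"); i['R']=z['R'];i['t']=z['t'];im=z['im']
for n,k,c in(("Q",'lid',(.463,-.178)),("A",'base',(.444,-.038)),("P",'lid',(.599,-.305)),("C",'base',(.579,-.032))): print(n,rectfit(i,im,c,k,save='o_'+n))
a=[cv2.resize(cv2.imread(f"pics/{n}.png"),(400,200)) for n in('q2','a2','o_P','o_C')]
cv2.imwrite("pics/fits.png",np.vstack([np.hstack(a[:2]),np.hstack(a[2:])]))
E
```

```text
11.475
Q (array([ 0.46761538, -0.16517308]), np.float32(2.726309), (0.05810082626342773, 0.017194801330566407))
A (array([ 0.44425, -0.03775]), np.float32(-90.0), (0.1695, 0.1695))
Q (array([ 0.45747059, -0.17688236]), np.float32(14.036239), (0.08391732788085937, 0.049719799041748045))
A (array([ 0.44425, -0.03775]), np.float32(-90.0), (0.1695, 0.1695))
P (array([ 0.6003266 , -0.29760564]), np.float32(3.7517223), (0.06780519866943359, 0.021028606414794922))
C (array([ 0.56625, -0.0465 ]), np.float32(0.0), (0.1435, 0.14))
```

View pics/fits.png

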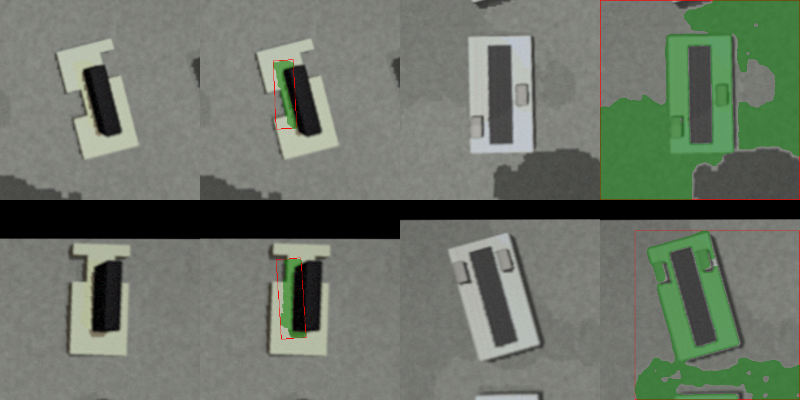

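View pics/w2.png

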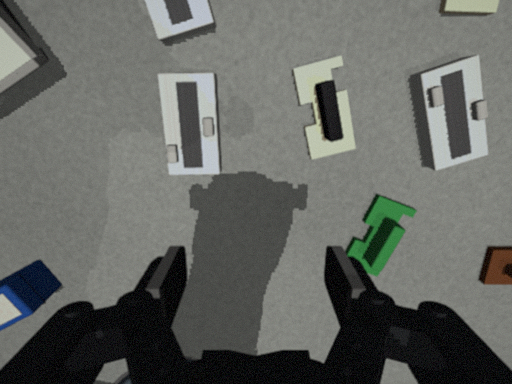

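```bash
cat >> h.py <<'E'
from scipy.optimize import minimize
def poly(kind):
    if kind[0]=='base': L,W=.05,.027; return np.array([[L,W],[-L,W],[-L,-W],[L,-W]])
    L,W,dp,hn=.047,.024,.0125,.0115; nt={'p':(.026,.026),'q':(-.026,0),'r':(.026,0)}[kind[1]]
    a,b=nt
    return np.array([[L,W],[a+hn,W],[a+hn,W-dp],[a-hn,W-dp],[a-hn,W],[-L,W],[-L,-W],[b-hn,-W],[b-hn,-W+dp],[b+hn,-W+dp],[b+hn,-W],[L,-W]])
def polypts(P):
    pts=[];nr=[]
    for a,b in zip(P,np.roll(P,-1,0)):
        L=np.linalg.norm(b-a); 
        if L<.001: continue
        t=(b-a)/L; s=np.arange(.003,L-.002,.001); pts.append(a+s[:,None]*t); nr.append(np.tile([t[1],-t[0]],(len(s),1)))
    pts=np.vstack(pts);nr=np.vstack(nr); return pts,nr
def fit(i,im,kind,c,yaw,z=None,save=None,rng=.02):
    """kind ('base',) or ('lid','p'); c guess, yaw guess deg. -> xy,yaw,score"""
    if z is None: z=.024 if kind[0]=='base' else .010
    half,px=.1,2000
    o=ortho(i,im,z,c,half,px); f=o.astype(np.float32)
    ch=f.min(-1) if kind[0]=='base' else f[...,1]
    pts,nr=polypts(poly(kind))
    cen=pts.mean(0)*0
    # orientation: polygon ccw => outward normal (t_y,-t_x)
    def S(p,sg,dlt):
        y=np.radians(p[2]); R=np.array([[np.cos(y),-np.sin(y)],[np.sin(y),np.cos(y)]])
        v=[]
        for k in(-1,1):
            q=(pts+k*dlt*nr)@R.T+p[:2]
            mx=((half-q[:,1])*px).astype(np.float32); my=((half-q[:,0])*px).astype(np.float32)
            v.append(cv2.remap(sg,mx,my,cv2.INTER_LINEAR,borderMode=cv2.BORDER_REPLICATE).ravel())
        return float(np.clip(v[0]-v[1],-60,60).mean())
    s1=cv2.GaussianBlur(ch,(0,0),6); s2=cv2.GaussianBlur(ch,(0,0),2)
    best=None
    for dx in np.arange(-rng,rng+1e-6,.005):
        for dy in np.arange(-rng,rng+1e-6,.005):
            for da in(-12,-8,-4,0,4,8,12):
                v=S((dx,dy,yaw+da),s1,.004)
                if best is None or v>best[0]: best=(v,(dx,dy,yaw+da))
    p=np.array(best[1],float)
    for sg,dlt in((s1,.004),(s2,.002),(s2,.0015)):
        sc=np.array([.002,.002,1.5]); r=minimize(lambda q:-S(q*sc,sg,dlt),p/sc,method='Nelder-Mead',options=dict(xatol=.01,fatol=.005,initial_simplex=(p/sc)+np.vstack([np.zeros(3),np.eye(3)]))); p=r.x*sc
    if save:
        y=np.radians(p[2]); R=np.array([[np.cos(y),-np.sin(y)],[np.sin(y),np.cos(y)]]); q=poly(kind)@R.T+p[:2]
        v=o.copy(); cv2.polylines(v,[np.round(np.c_[(half-q[:,1])*px,(half-q[:,0])*px]).astype(np.int32)],True,(0,0,255),1); cv2.imwrite(f"pics/{save}.png",v)
    return np.array(c)+p[:2],p[2],-r.fun
E
python3 - <<'E'
from h import *
i=cams.camera_info("wrist")
J={"Q":(('lid','q'),(.463,-.178),195),"A":(('base',),(.444,-.038),0),"P":(('lid','p'),(.599,-.305),0),"C":(('base',),(.579,-.032),14)}
for f,ns in(("w2","QA"),("w1","QAPC")):
    z=np.load(f+".npz"); i['R']=z['R'];i['t']=z['t']
    for n in ns:
        k,c,y=J[n]; print(f,n,fit(i,z['im'],k,c,y,save=f+n))
a=[cv2.resize(cv2.imread(f"pics/{n}.png"),(300,300)) for n in('w2Q','w2A','w1P','w1C')]
cv2.imwrite("pics/fits2.png",np.vstack([np.hstack(a[:2]),np.hstack(a[2:])]))
E
```

```text
w2 Q (array([ 0.46402795, -0.17571691]), np.float64(194.79266285410927), np.float64(50.31831741333008))
w2 A (array([ 0.44875321, -0.03869028]), np.float64(1.0361754540897434), np.float64(52.003395080566406))
w1 Q (array([ 0.46377431, -0.17580756]), np.float64(194.51858725280582), np.float64(41.709190368652344))
w1 A (array([ 0.44903733, -0.03849279]), np.float64(1.2030952062067535), np.float64(48.72752380371094))
w1 P (array([ 0.59995281, -0.30500507]), np.float64(-2.05807668948267), np.float64(49.51388931274414))
w1 C (array([ 0.5816181 , -0.02690942]), np.float64(15.752010769923462), np.float64(51.727848052978516))
```

View pics/fits2.png

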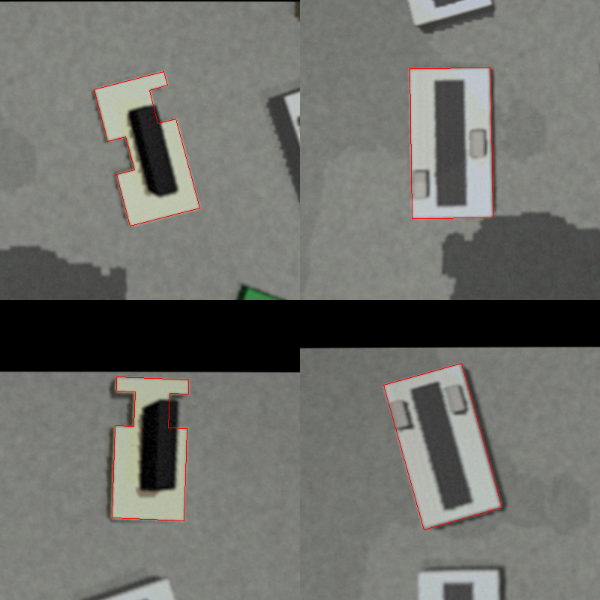

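The outlines fit to under 1 mm and the two views agree. To separate any camera mounting bias, since Q is turned 180° before placing, I'll take one more view with the wrist turned half round.

```bash
python3 - <<'E'
from h import *
bot.gripper_to(.045)
bot.move_to([.51,-.105,.19],down(-172)); 
im,d,i=grab("wrist","w3"); print(bot.current_clock())
print(fit(i,im,('lid','q'),(.464,-.176),195,save='w3Q'))
print(fit(i,im,('base',),(.449,-.039),1,save='w3A'))
a=[cv2.imread(f"pics/{n}.png") for n in('w3Q','w3A')]; cv2.imwrite("pics/f3.png",np.hstack(a))
E
```

```text
14.6083
(array([ 0.4642834 , -0.17562429]), np.float64(194.67837917961324), np.float64(45.16542434692383))
(array([ 0.44884453, -0.03829549]), np.float64(1.0936619565651293), np.float64(40.124114990234375))
```

View pics/f3.png

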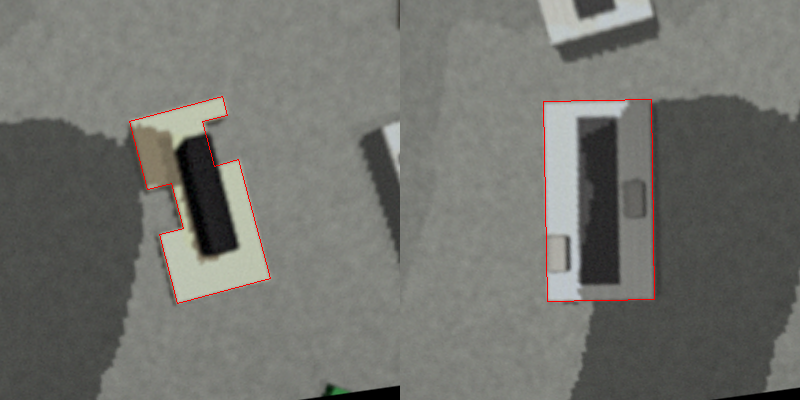

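```bash
cat >> h.py <<'E'
GZ=.0135
def pick_lid(c,yaw):
    bot.gripper_to(.045)
    bot.move_to([c[0],c[1],.10],down(yaw)); bot.servo_line([c[0],c[1],GZ],rate=.12,contact_N=15)
    print("at",np.round(bot.current_tcp_pos(),4)); bot.gripper_to(.0)
    print("w",bot.current_width(),np.round(bot.current_wrist_force(),1)); bot.servo_line([c[0],c[1],.12],rate=.15)
    print("w",bot.current_width())
def place_lid(c,yaw):
    bot.move_to([c[0],c[1],.12],down(yaw)); bot.servo_line([c[0],c[1],GZ+.024+.014],rate=.12)
    hit=bot.servo_line([c[0],c[1],GZ+.0225],rate=.025,contact_N=5); p=bot.current_tcp_pos()
    print("hit",hit,np.round(p,4),"expected z",GZ+.024,np.round(bot.current_wrist_force(),1)); return p
E
python3 - <<'E'
from h import *
pick_lid((.4641,-.1757),194.7-360)
place_lid((.4488,-.0385),1.1)
grab("wrist","w4"); print(bot.current_clock())
E
```

```text
at [ 0.4649 -0.1757  0.0142]
w 0.012434117559498494 [-0.2  0.3  5.7]
w 0.012951718412452285
hit True [ 0.4488 -0.0385  0.0383] expected z 0.0375 [-1.3  0.8  7.2]
21.8667
```

View pics/w4.png

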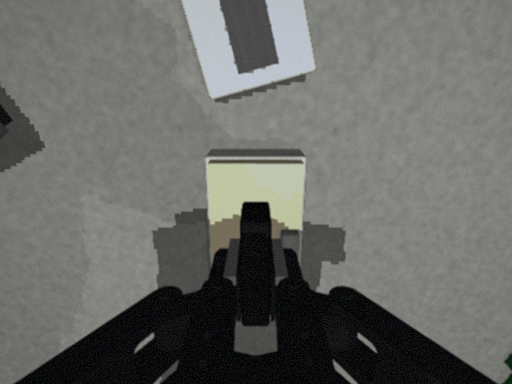

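The lid seated at the expected height: contact at 38.3 mm, and 38.2 mm counts as flush. I'll release it and look again at A, P and C.

```bash
python3 - <<'E'
from h import *
p=bot.current_tcp_pos()
bot.gripper_to(.045); bot.servo_line([p[0],p[1],.12],rate=.15)
bot.move_to([.51,-.165,.27],down(0))
im,d,i=grab("wrist","w5"); X=world(i,d); print(bot.current_clock())
rA=fit(i,im,('lid','q'),(.449,-.0385),1,z=.034,save='w5A')
print("Qon",rA)
# height of lid plate
print("P",fit(i,im,('lid','p'),(.600,-.305),-2,save='w5P'))
print("C",fit(i,im,('base',),(.5816,-.027),15.7,save='w5C'))
xy=np.hypot(X[...,0]-(.449-.035),X[...,1]+.0385)<.008; print("plate z (low end)",np.nanmedian(X[xy][:,2]))
xy=np.hypot(X[...,0]-(.449+.037),X[...,1]+.0385)<.008; print("plate z (high end)",np.nanmedian(X[xy][:,2]))
a=[cv2.resize(cv2.imread(f"pics/{n}.png"),(260,260)) for n in('w5A','w5P','w5C')]; cv2.imwrite("pics/f5.png",np.hstack(a))
E
```

```text
23.8583
Qon (array([ 0.44967249, -0.03770387]), np.float64(0.9782417662998881), np.float64(48.3691520690918))
P (array([ 0.5997837 , -0.30499013]), np.float64(-1.9893681811734032), np.float64(50.249507904052734))
C (array([ 0.58203434, -0.0266694 ]), np.float64(15.869827755871368), np.float64(50.71378707885742))
plate z (low end) 0.03471947991071955
plate z (high end) 0.035037132660451165
```

View pics/f5.png

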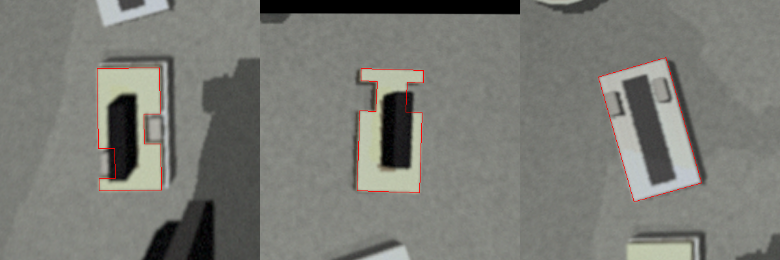

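Q sits flush on A, with the plate top at about 34.9 mm against a nominal 34. Now lid P goes onto base C.

```bash
python3 - <<'E'
from h import *
pick_lid((.5998,-.3050),-2.0)
bot.move_to([.53,-.08,.2],down(15.8)); im,d,i=grab("wrist","w6"); r=fit(i,im,('base',),(.582,-.0267),15.8,save='w6C'); print("C",r)
if r[2]<35 or np.hypot(*(r[0]-[.582,-.0267]))>.004: raise SystemExit("look")
p=place_lid(r[0],r[1])
grab("scene","s6");print(bot.current_clock())
if abs(p[2]-GZ-.024)<.002:
    bot.gripper_to(.045); bot.servo_line([p[0],p[1],.13],rate=.15)
    bot.move_to([.50,-.10,.25],down(15)); im,d,i=grab("wrist","w7"); X=world(i,d)
    print("P",fit(i,im,('lid','p'),r[0],15.8,z=.034,save='w7P'))
    print("Q",fit(i,im,('lid','q'),(.449,-.038),1,z=.034,save='w7Q'))
    u=np.array([np.cos(np.radians(r[1])),np.sin(np.radians(r[1]))])
    for s in(-.037,.041):
        q=r[0]+s*u; xy=np.hypot(X[...,0]-q[0],X[...,1]-q[1])<.006; print("z",np.nanmedian(X[xy][:,2]))
print(bot.current_clock())
E
```

```text
at [ 0.6004 -0.3052  0.0145]
w 0.013010730086058731 [0.1 0.5 6. ]
w 0.012899504000526143
C (array([ 0.58182462, -0.0263389 ]), np.float64(15.717420099336447), np.float64(48.78492736816406))
hit True [ 0.5817 -0.0263  0.0385] expected z 0.0375 [-0.8  0.5  4.9]
29.9833
P (array([ 0.58178335, -0.0254317 ]), np.float64(15.755851959865996), np.float64(37.23267364501953))
Q (array([ 0.42901123, -0.0346144 ]), np.float64(1.1947061890439818), np.float64(30.806289672851562))
z 0.034590862015395595
z 0.03474475727017614
31.9
```

```bash
ls pics | tail -30
```

```text
q2.png
s1.png
s6.png
scene0.png
top0.png
top1.png
topz.png
w1.png
w1A.png
w1C.png
w1P.png
w1Q.png
w1o.png
w2.png
w2A.png
w2Q.png
w3.png
w3A.png
w3Q.png
w4.png
w5.png
w5A.png
w5C.png
w5P.png
w6.png
w6C.png
w7.png
w7P.png
w7Q.png
wrist0.png
```

View pics/w7.png

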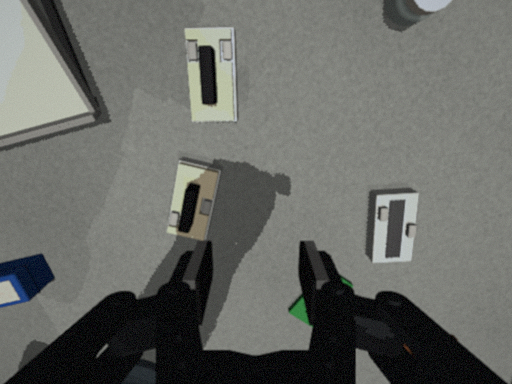

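```bash
python3 - <<'E'
from h import *
i=cams.camera_info("wrist"); z=np.load("w7.npz"); i['R']=z['R'];i['t']=z['t']
for c in((.43,-.035),(.449,-.038),(.42,-.03)): print(fit(i,z['im'],('lid','q'),c,1,z=.034,save='w7Qb'), fit(i,z['im'],('base',),c,1,save='w7Ab'))
cv2.imwrite("pics/f7.png",np.hstack([cv2.imread("pics/w7Qb.png"),cv2.imread("pics/w7Ab.png")]))
E
```

```text
(array([ 0.42902176, -0.03463114]), np.float64(1.1189161445157665), np.float64(30.799724578857422)) (array([ 0.42343364, -0.03521439]), np.float64(1.0429392647549314), np.float64(26.801836013793945))
(array([ 0.42901123, -0.0346144 ]), np.float64(1.1947061890439818), np.float64(30.806289672851562)) (array([ 0.42342645, -0.03522758]), np.float64(1.0469916058345228), np.float64(26.798372268676758))
(array([ 0.42902176, -0.03463114]), np.float64(1.1189161445157665), np.float64(30.799724578857422)) (array([ 0.42343364, -0.03521439]), np.float64(1.0429392647549314), np.float64(26.801836013793945))
```

View pics/f7.png

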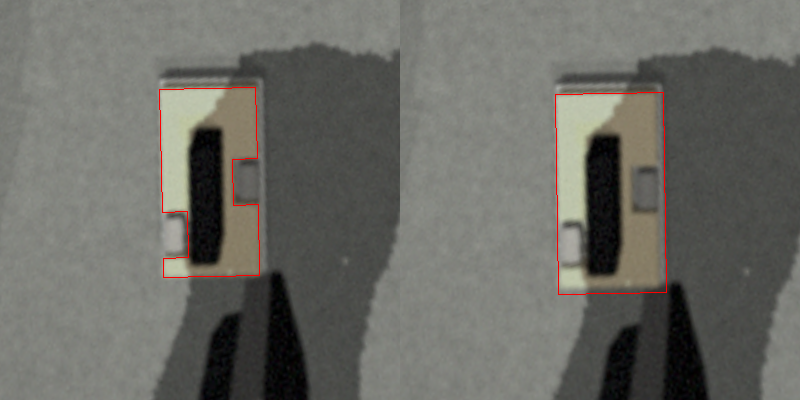

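The w7 crop shows mould A+Q has been knocked about 2 cm towards the robot, with its lid still on. Mould C+P is unmoved and seated. I'll carry C+P to the deck first.

```bash
cat >> h.py <<'E'
OD=rpy(-ex,ey,-en)
def grasp_mould(c,yaw):
    bot.gripper_to(.078); y=yaw+180
    if y>180: y-=360
    bot.move_to([c[0],c[1],.14],down(y)); h=bot.servo_line([c[0],c[1],.001],rate=.1,contact_N=8)
    print("down",h,np.round(bot.current_tcp_pos(),4)); bot.gripper_to(.04); print("w",bot.current_width(),np.round(bot.current_wrist_force(),1))
    bot.servo_line([c[0],c[1],.17],rate=.12); print("w",bot.current_width(),np.round(bot.current_wrist_force(),1))
E
python3 - <<'E'
from h import *
grasp_mould((.5818,-.0263),15.7)
print(try_ik(deckp(.138,.07,.13),OD),try_ik(deckp(.138,.07,.0),OD))
bot.servo_line([.5818,-.0263,.22],rate=.15)
bot.move_to(deckp(.138,.07,.13),OD)
grab("scene","s8"); print(bot.current_width(),bot.current_clock())
E
```

```text
down False [ 0.5823 -0.0263  0.0016]
w 0.05281536347820403 [-0.9  0.7  5.8]
w 0.052499510465655805 [-0.5  0.8 -2.9]
[ 36.3   6.  -19.2  44.9  -2.5   6.9] [ 35.6  16.6 -25.7  27.8  -2.3   6.3]
0.05275070324009381 40.2417
```

```bash
python3 -c "
import cv2;a=cv2.imread('pics/s8.png');cv2.imwrite('pics/s8z.png',cv2.resize(a[90:290,200:450],(750,600),interpolation=cv2.INTER_CUBIC))"
```

```text
(no output)
```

View pics/s8z.png

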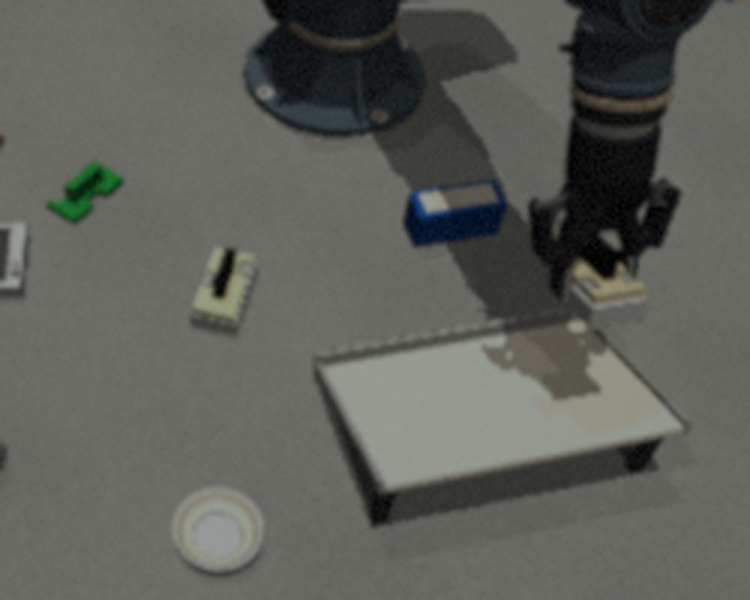

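```bash
python3 - <<'E'
from h import *
bot.servo_line(deckp(.138,.07,.015),rate=.12)
h=bot.servo_line(deckp(.138,.07,-.004),rate=.02,contact_N=4); p=np.array(bot.current_tcp_pos())
print(h,"deck coords",(D.T@(p-O)).round(4),np.round(bot.current_wrist_force(),1))
if h:
    bot.gripper_to(.085); bot.wait(1.0)
    bot.servo_line((p+en*.10).tolist(),rate=.12)
grab("scene","s9"); im,d,i=grab("wrist","w9"); print(bot.current_clock())
a=cv2.imread('pics/s9.png');cv2.imwrite('pics/s9z.png',cv2.resize(a[90:290,200:450],(750,600),interpolation=cv2.INTER_CUBIC))
E
```

```text
True deck coords [0.138 0.07  0.002] [-3.1 -1.7  5.6]
44.5333
```

View pics/s9z.png

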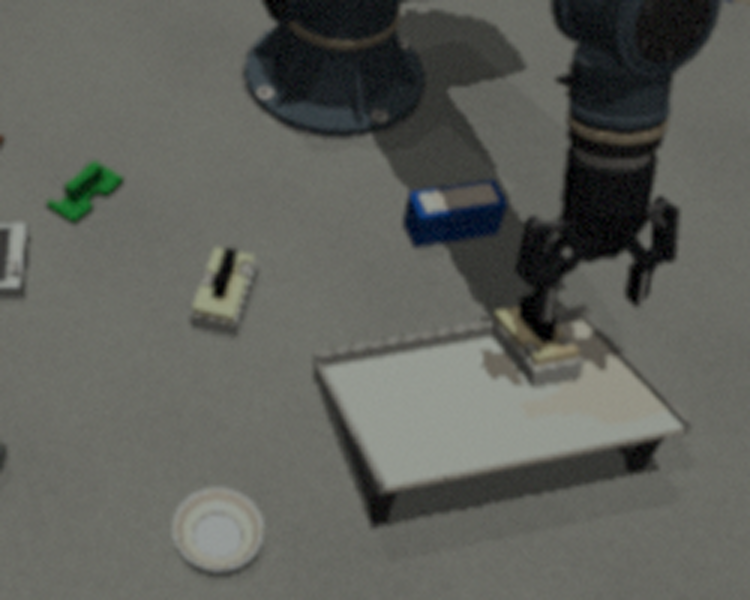

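View pics/w9.png

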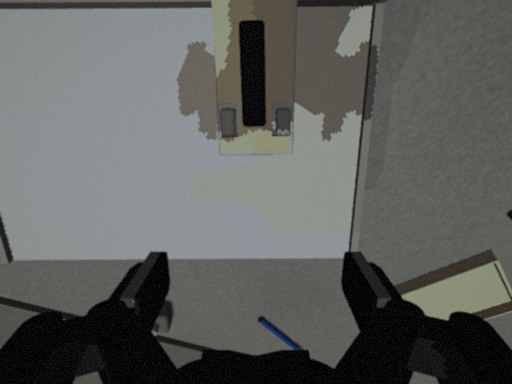

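C+P slid to the stop and stands square in w9 at (255,80), with its lid on. Now I'll re-measure the knocked A+Q.

```bash
python3 - <<'E'
from h import *
bot.move_to([.50,-.06,.22],down(-179)); 
im,d,i=grab("wrist","w10"); X=world(i,d)
print("Q",fit(i,im,('lid','q'),(.429,-.0346),1,z=.034,save='w10Q')); print("A",fit(i,im,('base',),(.427,-.0355),1,save='w10A'))
for s in(-.037,.037):
    xy=np.hypot(X[...,0]-.428-s,X[...,1]+.035)<.006; print("z",np.nanmedian(X[xy][:,2]))
cv2.imwrite("pics/f10.png",np.hstack([cv2.imread("pics/w10Q.png"),cv2.imread("pics/w10A.png")])); print(bot.current_clock())
E
```

```text
Q (array([ 0.42779625, -0.03453947]), np.float64(0.8891975210990452), np.float64(21.97960090637207))
A (array([ 0.42847353, -0.03505785]), np.float64(0.9576699223873939), np.float64(27.574195861816406))
z 0.03450869451319594
z 0.03462622436656783
46.0583
```

View pics/f10.png

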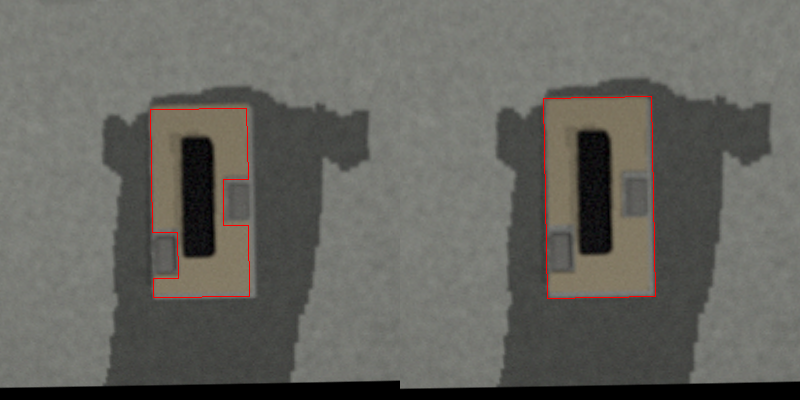

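Good: Q is flush and A is at (0.4285, −0.035) with yaw about 1°. I'll grasp it and deliver it at deck y = −0.07.

```bash
python3 - <<'E'
from h import *
grasp_mould((.4285,-.0350),.95)
bot.servo_line([.4285,-.035,.24],rate=.15)
bot.move_to(deckp(.138,-.07,.13),OD); print("w",bot.current_width())
grab("scene","s11")
bot.servo_line(deckp(.138,-.07,.015),rate=.12)
h=bot.servo_line(deckp(.138,-.07,-.004),rate=.02,contact_N=4); p=np.array(bot.current_tcp_pos())
print(h,"deck coords",(D.T@(p-O)).round(4),np.round(bot.current_wrist_force(),1))
if h:
    bot.gripper_to(.085); bot.wait(1.0)
    bot.servo_line((p+en*.10).tolist(),rate=.12)
    bot.move_to([.42,-.2,.3],down(-179))
grab("scene","s12"); grab("top","t12"); print(bot.current_clock())
a=cv2.imread('pics/s12.png');b=cv2.imread('pics/t12.png')
cv2.imwrite('pics/s12z.png',np.hstack([cv2.resize(a[130:280,200:440],(400,250),interpolation=cv2.INTER_CUBIC),cv2.resize(b[110:260,40:280],(400,250),interpolation=cv2.INTER_CUBIC)]))
i=cams.camera_info("top"); d=np.load("t12.npz")['d']; L=(world(i,d)-O)@D
for y in(.07,-.07):
  for z0,z1 in((.015,.045),(.05,.075)):
    m=(abs(L[...,1]-y)<.045)&(L[...,2]>z0)&(L[...,2]<z1)&(L[...,0]<.22)&(L[...,0]>.008); P=L[m]
    print(y,len(P),np.median(P[:,2]),cv2.minAreaRect(P[:,:2].astype(np.float32)))
E
```

```text
down False [ 0.4289 -0.0351  0.0014]
w 0.052879847900662774 [-2.  -1.2  7.8]
w 0.05268069878387951 [ 0.5  0.5 -4.6]
w 0.052782029162678865
True deck coords [ 0.1379 -0.07    0.0016] [-1.8 -2.3  5.9]
57.9417
0.07 629 0.033151728290850356 ((0.05524645000696182, 0.06878791004419327), (0.09527774155139923, 0.0569726787507534), 0.9543583393096924)
0.07 152 0.06151845759912976 ((0.049893878400325775, 0.06666207313537598), (0.05594075098633766, 0.015988193452358246), 0.48469164967536926)
-0.07 615 0.03272068743030759 ((0.054982442408800125, -0.07025672495365143), (0.09383765608072281, 0.055395741015672684), 0.593767523765564)
-0.07 139 0.06094450251419563 ((0.0512811616063118, -0.0712810605764389), (0.05615576356649399, 0.014172147028148174), 0.8587672114372253)
```

View pics/s12z.png

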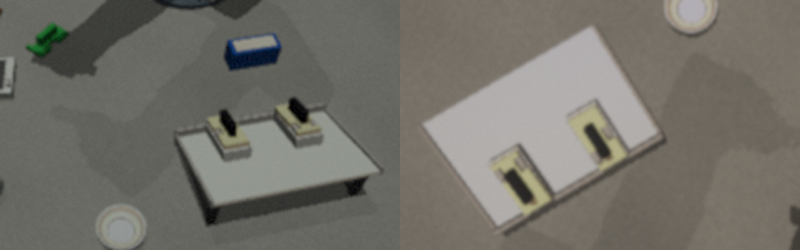

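Both moulds are down at the stop with plate heights of about 33 mm and bar tops of about 61 mm, so the lids are flush. One close wrist check of squareness and contact with the stop before handing in.

```bash
python3 - <<'E'
from h import *
bot.move_to(deckp(.13,0,.16),OD); im,d,i=grab("wrist","w13"); print(bot.current_clock())
grab("scene","s13")
# ortho on deck-plane z (deck frame) at base top .024
def dortho(z,px=2500,x0=-.02,x1=.13,yh=.12):
    nx,ny=int((x1-x0)*px),int(2*yh*px); r,q=np.meshgrid(np.arange(nx),np.arange(ny),indexing='ij')
    P=np.stack([x1-r/px,yh-q/px,np.full(r.shape,z)],-1).reshape(-1,3)@D.T+O
    uv=proj(i,P).reshape(nx,ny,2).astype(np.float32); return cv2.remap(im,uv[...,0],uv[...,1],cv2.INTER_LINEAR)
cv2.imwrite("pics/d13.png",dortho(.024))
L=(world(i,d)-O)@D
for y in(.07,-.07):
    for z0,z1 in((.026,.045),(.053,.075)):
        m=(abs(L[...,1]-y)<.035)&(L[...,2]>z0)&(L[...,2]<z1)&(L[...,0]<.12); P=L[m]; print(y,np.median(P[:,2]),cv2.minAreaRect(P[:,:2].astype(np.float32)))
E
```

```text
59.7083
0.07 0.034562347969694596 ((0.049352433532476425, 0.06942540407180786), (0.0970798209309578, 0.052536360919475555), 0.05786006152629852)
0.07 0.06241304822535908 ((0.04783501476049423, 0.06812818348407745), (0.055055782198905945, 0.014682681299746037), 1.8766533136367798)
-0.07 0.03401163986340978 ((0.048652082681655884, -0.06999491900205612), (0.0940399244427681, 0.051296595484018326), 0.6584740281105042)
-0.07 0.06179944072233021 ((0.048313647508621216, -0.0705760270357132), (0.0550394244492054, 0.014660492539405823), 0.19967132806777954)
```

View pics/d13.png

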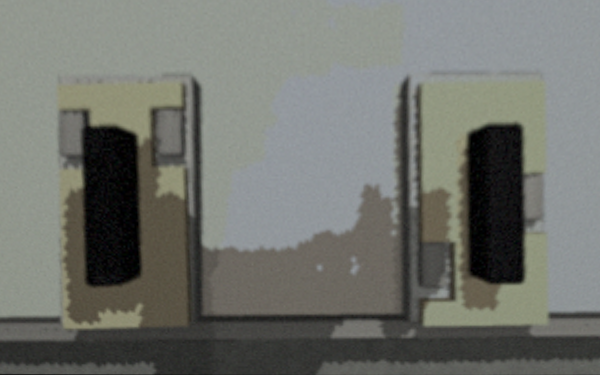

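View pics/s13.png

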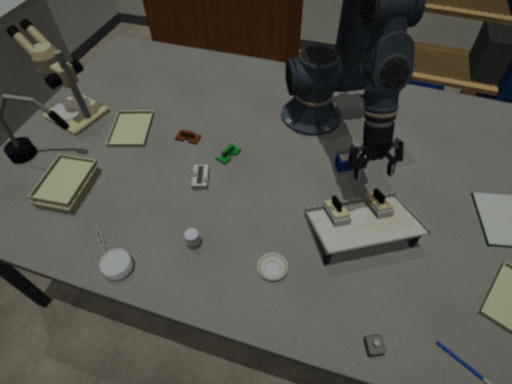

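d13 shows both moulds square against the stop (the dark bar at row 320) with their lids seated over the lugs. s13 shows the box upright and the jar at (192,237) and dish at (272,267) where they were. Handing in.

```bash
python3 - <<'E'
from h import *
order.close_job(); print(bot.current_clock())
E
```

```text
the job is handed in; nothing more can be done
the job is handed in; nothing more can be done
```

The job is done and handed in at about 60 s of the 210 s allowed. I first stood the slide box upright on the bench. Lid Q went on base A and lid P on base C, then each closed mould was released high on the rack and slid to the stop by itself. Lid R was not on the bench, so base B was left alone.

- **Fit at the stop:** both moulds rest against the stop, square to within about 1° in the outline fits. One bar fit read 1.9°, which I put down to depth noise. Bar centres are at x of about 48 mm against the nominal 50 mm; my deck origin could be about 3 mm off.
- **Lids:** both are flush. Plate tops are 34–35 mm above the deck and bar tops about 62 mm.
- **Knock:** mould A with lid Q was knocked about 2 cm during the run. Its lid stayed on, and I measured it again before gripping it.
- **Left alone:** in the last pictures the jar, the dish and the green and brown look-alikes stand where they were. The gripper was clear of everything.

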